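# Put the padlock away in the push-to-open box

### The job

Open the small grey box by pressing the black pad at the front edge of its blue lid down until the latch clicks, then keep a finger on the lid and let it up slowly, so that it never flies open. When the lid stands open, lay the brass padlock flat on the floor of the box, lowering it in rather than dropping it, and leave the lid standing open. Do not disturb the other things on the cabinet.

Things in the scene. Friction and masses are not known exactly. Their poses are not given: they have to be found in the camera images.
- lockbox: Grey open-topped box, fixed to the cabinet, 120 mm deep (its x), 130 mm wide (its y), 62 mm high, walls and floor 5 mm thick, closed by a blue sprung lid. Origin: centre of its underside. Its x points from the front (black latch housing; it faces the robot's right) to the hinge side (left), z up. The latch housing stands 22 mm out of the front wall, its top 54 mm above the cabinet top.
- lid_hinge (a point): Middle of the lid's hinge line, fixed on the top of the box's back wall: 60 mm behind the box's centre and 62 mm above the cabinet top; the hinge line runs along the box's y.
- lid_pad (a point): Centre of the black press pad, 36 mm wide, on top of the lid at its front edge; moves with the lid. Closed, it lies 126 mm in front of the hinge line and 13 mm above it. Pressed down 7 mm (6 N or so, so a force stop needs 10 N or more) to its firm stop (lid at -0.06 rad), it releases the latch once and for good; the lid then pushes up with about 5 N here, more nearer the hinge.
- lid (a joint): Blue lid, 138 mm wide, reaching 125 mm forward of the hinge line (147 mm at the tab under the pad); its flat upper face lies 13 mm above the hinge line when closed. 0 = closed and latched, about 1.55 rad = fully open, upright over the back wall. Once unlatched a spring drives it up; the spring fades, so that from 1.2 rad on it drifts gently to about 1.55 rad and stays there.
- padlock: Brass padlock lying flat, 62 mm long (its x), 40 mm wide (its y), 16 mm high, 140 g. Origin: centre of its underside. The solid body, 40 mm wide, reaches from x = -31 to +3 mm (grip it across its width at x = -14 mm); the thin shackle is the +x part.
- tape_black: Roll of black tape lying flat, 60 mm across, 19 mm high, loose; leave it alone. Origin: centre of its underside.
- solvent_tin: Round red tin, 78 mm across, 78 mm high, loose; leave it alone. Origin: centre of its underside.
- offcut_a: Pine offcut, 45 x 120 x 35 mm, loose; leave it alone. Origin: centre of its underside.
- mug_cream: Cream mug, 96 mm high, loose; leave it alone. Origin: centre of its underside.

How it is judged:
On the way:
1. the lid is let up to more than 1.2 rad with the padlock still where it lay (value of joint lid above 1.2 rad and distance of padlock from where it was at the start of the episode below 0.03 m), for 0.2 s.
At the end, for the whole second after the job is handed in: The padlock lies at rest inside the box, flat (within 0.2 rad) on its floor (underside less than 12 mm above the cabinet top; the floor is at 5 mm), and the lid stands open beyond 1.2 rad (value of joint lid above 1.2 rad and x of padlock in the frame of lockbox between -0.05 and 0.05 m and y of padlock in the frame of lockbox between -0.055 and 0.055 m and z of padlock in the frame of lockbox below 0.012 m and angle between padlock's own z axis and vertical below 0.2 rad and linear speed of padlock below 0.03 m/s); the robot touches nothing.
It fails at once if the lid flies up faster than 3 rad/s (velocity of joint lid above 3 rad/s).
It fails at once if the padlock falls into the box (faster than 0.7 m/s within it) (horizontal distance between padlock and lockbox below 0.09 m and z of padlock in the frame of lockbox below 0.07 m and linear speed of padlock above 0.7 m/s).
It fails at once if the tape, tin, offcut or mug is moved more than 30 mm (distance of any of tape_black, solvent_tin, offcut_a, mug_cream from where it was at the start of the episode above 0.03 m).
It also fails if it takes over 64 s, if anything falls off the work surface, if the arm or the gripper's body presses on something with over 40 N, if the wrist force passes 120 N, or if a joint passes its speed limit or range.

### The arm

A 7-joint arm with a two-finger parallel gripper is mounted at the origin on a cart in front of the work surface, level with it; the furniture and walls round the work are solid. World frame = base frame: x ahead of the robot, y to its left, z up, the work surface at z = 0. Lengths are in m, angles in rad, forces in N, time in s.
With the tool pointing down it reaches from about 0.425 to 0.925 m from the base axis. Payload 6.8 kg.
Tool frame: the origin (TCP) lies on the centre line of the jaws, within the pads' length; the fingertips stand 14 mm ahead of it and the grasp point (between the pads) lies 5 mm behind it; z points along the fingers, y is the line along which they close (so a half turn about z gives the same grasp; the last joint's range is limited). The gripper opens to 85 mm and grips with 20 to 120 N. Pads are 22 mm wide; open, the fingers measure 114 mm over their backs; the gripper's body (76 mm by 85 mm) begins 54 mm behind the grasp point. The pads swing forward as they close: fully open they stand 13 mm farther back than shut.
Start: joints at [1.044, 0.477, 0.022, 1.555, -0.011, 1.109, -0.083], TCP at [0.275, -0.617, 0.245] pointing down, gripper open.
Joint ranges: [-2.96, 2.96], [-0.34, 2.1], [-1.41, 1.46], [0.24, 2.44], [-1.37, 4.51], [0.17, 1.92], [-2.96, 2.96]. Speed limits (rad/s): [2.39, 2.39, 3.14, 3.14, 3.14, 3.14, 3.14].

### API

Orientations are given as a unit quaternion [w, x, y, z].
In Python, from station import bot gives the robot as it stands. The module is installed in compiled form; this text tells all that it offers.
- The arm moves only by the tool drive_tool, never from a script. Its argument "commands" is a list of rows, each an object with "hand": the opening, from 0 (shut) to 1 (fully open); "translation": the shift along the world's x, y, z in mm, a list of three; "angular": the turn, a rotation vector about the world's x, y, z in rad, a list of three. In form: [{"hand": hand, "translation": [tx, ty, tz], "angular": [ax, ay, az]}, ...]. A call has 1 to 12 rows; each row is the pose to reach, as a shift and turn from the pose commanded when the call began; what a row does not reach only later rows make up. A row lasts 1/8 s, in which the tool goes at most 62.5 mm and 10.7 degrees, less where a joint would pass 70% of its speed; a pose out of reach is approached as far as the arm can. A call with a gripper value outside its range is refused whole. The fingers move at their own pace and stop on an object; "force" is the grip in N (left out, the last holds). Time passes only in rows, so rows that repeat a pose let the fingers close. It gives the time, the measured TCP pose, the force, the opening and the grip force at its end, in the units of the state.
- bot.get_obs(): the state, without advancing time (a new reading comes with each control period).
- bot.read_camera(name): name is "side" or "top"; returns the picture (480x640x3 uint8, red, green, blue); there is no depth.
- bot.camera_model(name): a dict with "fx", "fy", "cx", "cy" (pixels), "view" (4x4, takes a point from world to camera coordinates). Camera axes: x right, y up, looking along -z (the intrinsics and any distortion apply to the point x, -y, -z); pixel columns grow to the right and rows downward; lengths in m; the calibration is good to about 2 mm. A picture is of the moment at which its call begins. camera_model takes no time and is no camera call.
- bot.hand_in(): hands the job in; it is judged then, once.
Trained networks look in the newest picture that a camera, given by its name, has taken for a name from the list of things; names that differ only in an ending like _2 or _b are one class to them, and where a whole thing is asked for, a point or a joint stands for the part that bears it (a point fixed in the world has none). Each returns a list of dicts, best first, with "score" (0 to 1); they miss things now and then, are a little off and sometimes report something else, mostly with a low value. They report only what shows in the picture. A call takes as long as a camera call.
- bot.find_in(camera, query): "position" ([column, row] in pixels, amid what is visible of it).
- bot.outline_of(camera, query): "pixels" (480x640 bool, what is visible of it) and "position" ([column, row] in pixels, amid what is visible of it).
The state is a dict: "t": time; "q": joint angles; "joint_vel": joint speeds; "joint_torque": joint torques, N m; "eef_pos": TCP position; "tool_rot": TCP orientation; "contact_force": force on the tool from outside, world axes, zero at the start; "torque": the same for the moment, N m; "gripper_width": opening from 0.0 (shut) to 1.0 (fully open); "grasp_force": force on a finger pad.
Only numpy, scipy, OpenCV 4.12 (cv2) and the standard library are available. Lean on these libraries where they do the work, as an engineer would, in place of code of your own. Each camera call takes 0.05 s, during which the arm holds its last target. There are 200 camera calls.

## Working session

There is one attempt and no reset: what is moved stays moved. The work goes in short steps, Python scripts to look and compute and a tool call to move; the robot and the scene stay as the last step left them, time stands still between calls to the robot, and variables do not carry over. Pictures are saved under pics/ and viewed, at most 10 in all, crops included, and the job is handed in when it is done.

Besides the shell and the picture viewer there is one more tool, called by a JSON object that holds its "fn" and its "kwargs", one argument or row to a line. drive_tool: Moves the arm, as the interface text tells. Its arguments: {"type":"object","properties":{"commands":{"type":"array","items":{"type":"object","properties":{"hand":{"type":"number"},"translation":{"type":"array","items":{"type":"number"}},"angular":{"type":"array","items":{"type":"number"}}}}},"force":{"type":"number"}},"required":["commands"]}

```bash
mkdir -p pics
cat > h.py <<'E'
from station import bot
import numpy as np, cv2
def ray(cam,px):
    m=bot.camera_model(cam); V=np.array(m["view"]); R=V[:3,:3]; t=V[:3,3]
    d=np.array([(px[0]-m["cx"])/m["fx"],-(px[1]-m["cy"])/m["fy"],-1.])
    return -R.T@t, R.T@d
def at_z(cam,px,z):
    o,d=ray(cam,px); return o+d*(z-o[2])/d[2]
def proj(cam,p):
    m=bot.camera_model(cam); V=np.array(m["view"]); c=V[:3,:3]@np.array(p)+V[:3,3]
    return np.array([m["cx"]+m["fx"]*c[0]/-c[2], m["cy"]+m["fy"]*-c[1]/-c[2]])
def save(cam,n):
    cv2.imwrite(f"pics/{n}.png",cv2.cvtColor(bot.read_camera(cam),cv2.COLOR_RGB2BGR))
E
python3 - <<'E'
from h import *
np.set_printoptions(precision=4,suppress=True)
for c in("top","side"):
    save(c,c+"0"); m=bot.camera_model(c); print(c,{k:v for k,v in m.items() if k!="view"},ray(c,(m["cx"],m["cy"])))
    for n,z in(("lockbox",.03),("lid_pad",.075),("lid",.075),("padlock",.016),("tape_black",.019),("solvent_tin",.078),("offcut_a",.035),("mug_cream",.096)):
        for r in bot.outline_of(c,n)[:1]:
            p=r["position"]; M=r["pixels"]; ys,xs=np.nonzero(M)
            print(n,round(r["score"],2),np.round(p),M.sum(),at_z(c,p,z),[xs.min(),xs.max(),ys.min(),ys.max()])
o=bot.get_obs(); print(o)
E
```

```text
top {'fx': 548.5246314672977, 'fy': 548.5246314672977, 'cx': 320.7043033113522, 'cy': 239.7756417272112} (array([ 0.2446, -0.0771,  1.2831]), array([ 0.2185,  0.0252, -0.9755]))
lockbox 0.92 [372. 259.] 3829 [ 0.4917 -0.1668  0.03  ] [np.int64(334), np.int64(413), np.int64(220), np.int64(300)]
lid_pad 0.46 [304. 176.] 1102 [0.6608 0.0078 0.075 ] [np.int64(292), np.int64(326), np.int64(158), np.int64(198)]
lid 0.86 [376. 260.] 3730 [ 0.4812 -0.1747  0.075 ] [np.int64(334), np.int64(413), np.int64(221), np.int64(300)]
padlock 0.73 [456. 275.] 435 [ 0.4765 -0.3678  0.016 ] [np.int64(443), np.int64(469), np.int64(266), np.int64(291)]
tape_black 0.87 [448. 281.] 458 [ 0.4602 -0.3496  0.019 ] [np.int64(442), np.int64(470), np.int64(266), np.int64(292)]
solvent_tin 0.81 [308. 179.] 1139 [ 0.6546 -0.0014  0.078 ] [np.int64(292), np.int64(325), np.int64(158), np.int64(199)]
offcut_a 0.55 [266. 240.] 525 [0.5111 0.0821 0.035 ] [np.int64(253), np.int64(279), np.int64(226), np.int64(256)]
mug_cream 0.82 [197. 212.] 1192 [0.5464 0.2361 0.096 ] [np.int64(176), np.int64(221), np.int64(194), np.int6
[... 950 characters left out ...]
48), np.int64(419), np.int64(298), np.int64(340)]
mug_cream 0.82 [412. 376.] 2545 [0.5427 0.2432 0.096 ] [np.int64(360), np.int64(439), np.int64(350), np.int64(420)]
{'t': 0.9, 'q': array([ 1.0439,  0.477 ,  0.0224,  1.5554, -0.0115,  1.1093, -0.0831]), 'joint_vel': array([-0.0001,  0.0012, -0.0018,  0.0009, -0.0005, -0.0005,  0.0019]), 'joint_torque': array([  0.0002, -59.632 ,   1.6064, -28.1553,   0.0125,   0.0016,
        -0.    ]), 'eef_pos': array([ 0.2745, -0.6167,  0.2453]), 'tool_rot': array([-0.    ,  0.9782,  0.2079, -0.    ]), 'contact_force': array([ 0.3721, -0.7859, -0.5517]), 'torque': array([-0.0236,  0.0271,  0.0162]), 'grasp_force': 0.0, 'gripper_width': 1.0024163358459646}
```

Run:
```python
import cv2
a=cv2.imread("pics/top0.png")[190:340,320:520]; b=cv2.imread("pics/side0.png")[140:290,230:430]
cv2.imwrite("pics/t0c.png",cv2.resize(a,(800,600),interpolation=cv2.INTER_CUBIC)); cv2.imwrite("pics/s0c.png",cv2.resize(b,(800,600),interpolation=cv2.INTER_CUBIC))
```

```text
(no output)
```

View pics/t0c.png

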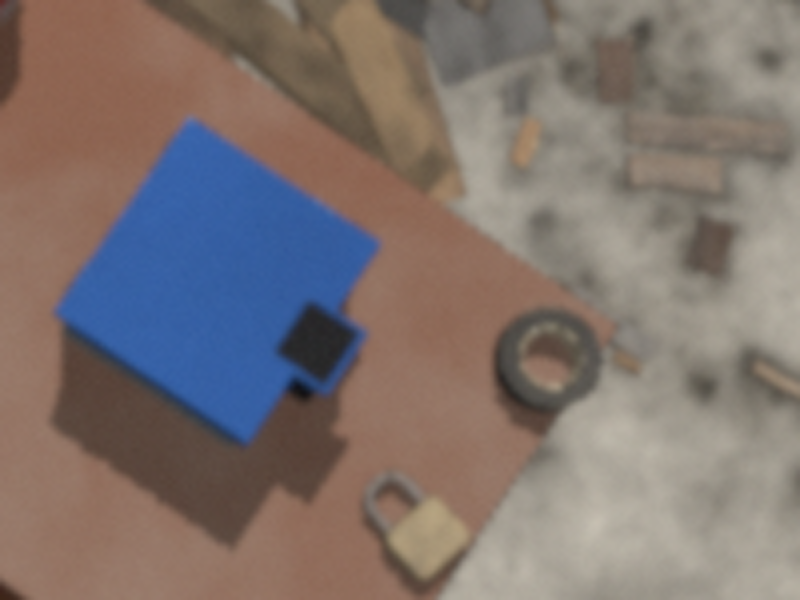

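View pics/s0c.png

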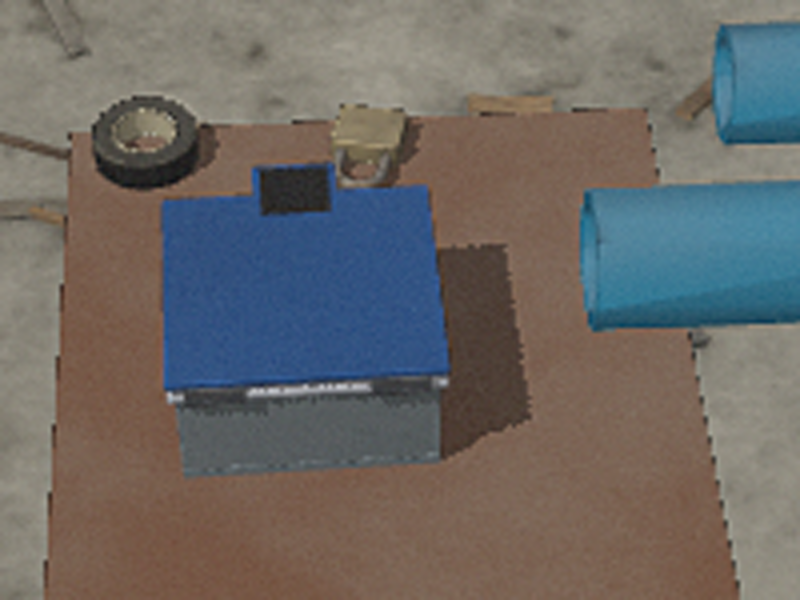

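View pics/top0.png

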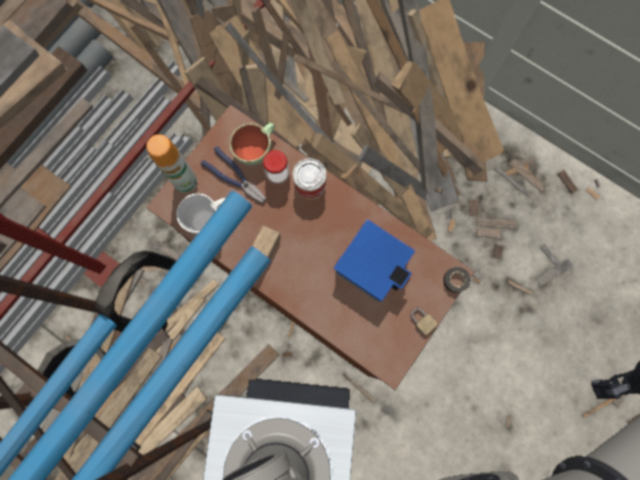

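```bash
cat >> h.py <<'E'
def tri(pa,pb):
    (o1,d1),(o2,d2)=ray("top",pa),ray("side",pb); A=np.stack([d1,-d2],1)
    s=np.linalg.lstsq(A,o2-o1,rcond=None)[0]; a,b=o1+s[0]*d1,o2+s[1]*d2; return (a+b)/2,np.linalg.norm(a-b)
E
python3 - <<'E'
from h import *
np.set_printoptions(precision=4,suppress=True)
T=lambda p:np.array([320+p[0]/4,190+p[1]/4]); S=lambda p:np.array([230+p[0]/4,140+p[1]/4])
tc=dict(hr=(192,118),fr=(380,243),fl=(247,445),hl=(60,315),pad=(320,341))
sc=dict(hr=(165,388),fr=(163,200),fl=(428,187),hl=(448,374),pad=(295,191))
for k in tc: 
    print(k,at_z("top",T(tc[k]),.075 if k!="pad" else .076),at_z("side",S(sc[k]),.075),tri(T(tc[k]),S(sc[k])))
for n,a,b in(("body",(428,540),(368,127)),("shack",(385,487),(360,178))): print(n,at_z("top",T(a),.016),at_z("side",S(b),.016 if n=="body" else .012))
print("body sidecorners",[at_z("side",S(p),.016) for p in((340,107),(405,109),(400,152),(333,148))])
print("body topcorners",[at_z("top",T(p),.016) for p in((385,540),(440,497),(470,537),(425,582))])
print("tape",at_z("top",T((550,358)),.019),at_z("side",S((146,135)),.019))
print("cab corner",at_z("top",(393,388),0),at_z("top",(466,268),0))
print("pipes",tri((262,252),(411,160)),tri((262,252),(377,205)),tri((240,203),(377,205)),tri((240,203),(411,160)))
E
```

```text
hr [ 0.5732 -0.1481  0.075 ] [ 0.5744 -0.1426  0.075 ] (array([ 0.5734, -0.1476,  0.0703]), np.float64(0.0025624589115704893))
fr [ 0.5115 -0.2592  0.075 ] [ 0.5109 -0.2577  0.075 ] (array([ 0.5111, -0.2588,  0.0745]), np.float64(0.00136416061926199))
fl [ 0.3908 -0.1937  0.075 ] [ 0.3914 -0.1903  0.075 ] (array([ 0.3904, -0.1934,  0.0724]), np.float64(0.0018609241183663791))
hl [ 0.4525 -0.0844  0.075 ] [ 0.4563 -0.0756  0.075 ] (array([ 0.4528, -0.0833,  0.0663]), np.float64(0.0031952742759781974))
pad [ 0.4524 -0.2295  0.076 ] [ 0.4505 -0.2258  0.075 ] (array([ 0.4512, -0.2284,  0.074 ]), np.float64(0.00402396790548737))
body [ 0.3543 -0.3066  0.016 ] [ 0.3567 -0.3036  0.016 ]
shack [ 0.382  -0.2802  0.016 ] [ 0.3812 -0.2738  0.012 ]
body sidecorners [array([ 0.3608, -0.3271,  0.016 ]), array([ 0.3306, -0.3049,  0.016 ]), array([ 0.3531, -0.2758,  0.016 ]), array([ 0.3828, -0.2996,  0.016 ])]
body topcorners [array([ 0.3518, -0.2821,  0.016 ]), array([ 0.3795, -0.3119,  0.016 ]), array([ 0.3585, -0.3303,  0.016 ]), array([ 0.3305, -0.3063,  0.016 ])]
tape [ 0.4659 -0.3702  0.019 ] [ 0.4671 -0.3648  0.019 ]
cab corner [ 0.207  -0.2415  0.    ] [ 0.4987 -0.3933  0.    ]
pipes (array([0.4235, 0.0501, 0.3317]), np.float64(0.0042878387589362745)) (array([0.4541, 0.0478, 0.2486]), np.float64(0.035437138176519)) (array([0.5145, 0.0984, 0.326 ]), np.float64(0.006348535608831432)) (array([0.4832, 0.0971, 0.3957]), np.float64(0.026828030288154055))
```

View pics/side0.png

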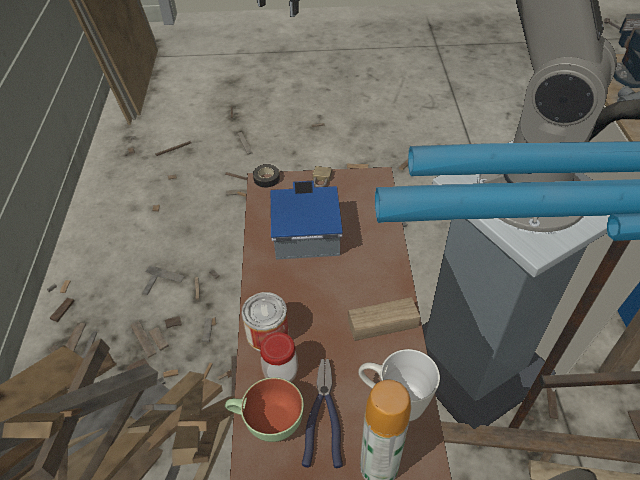

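{"fn": "drive_tool", "kwargs": {
  "commands": [
    {"hand": 0,"translation": [18,39,0],"angular": [0,0,0.06]},
    {"hand": 0,"translation": [40,88,0],"angular": [0,0,0.14]},
    {"hand": 0,"translation": [62,137,0],"angular": [0,0,0.22]},
    {"hand": 0,"translation": [84,186,0],"angular": [0,0,0.3]},
    {"hand": 0,"translation": [106,235,0],"angular": [0,0,0.38]},
    {"hand": 0,"translation": [128,284,0],"angular": [0,0,0.47]},
    {"hand": 0,"translation": [150,333,0],"angular": [0,0,0.56]},
    {"hand": 0,"translation": [168,372,0],"angular": [0,0,0.63]},
    {"hand": 0,"translation": [178,393,-30],"angular": [0,0,0.646]},
    {"hand": 0,"translation": [178,393,-80],"angular": [0,0,0.646]},
    {"hand": 0,"translation": [178,393,-125],"angular": [0,0,0.646]},
    {"hand": 0,"translation": [178,393,-140],"angular": [0,0,0.646]}
  ],
  "force": 40
}}

```text
t: 2.4
eef_pos: [0.4511, -0.2231, 0.1033]
tool_rot: [-0.002, 0.862, 0.508, -0.001]
contact_force: [0.0, -0.3, -0.2]
gripper_width: -0.002
grasp_force: 0.0
```

{"fn": "drive_tool", "kwargs": {
  "commands": [
    {"hand": 0,"translation": [0,0,0],"angular": [0,0,0]},
    {"hand": 0,"translation": [0,0,0],"angular": [0,0,0]}
  ]
}}

```text
t: 2.65
eef_pos: [0.4538, -0.2242, 0.1069]
tool_rot: [0.001, 0.862, 0.507, 0.001]
contact_force: [-0.1, -0.4, -0.3]
gripper_width: 0.0
grasp_force: 0.0
```

Run:
```python
from h import *
a=bot.read_camera("top")[190:340,320:520]; b=bot.read_camera("side")[140:290,230:430]
im=np.hstack([cv2.resize(x,(400,300),interpolation=cv2.INTER_CUBIC) for x in(a,b)])
cv2.imwrite("pics/p1.png",im[:,:,::-1]); print(bot.get_obs())
```

```text
{'t': 2.75, 'q': array([ 0.55797087,  0.40284147, -0.26933582,  2.06120818,  0.1644292 ,
        0.69412638, -0.32358143]), 'joint_vel': array([-0.00133235,  0.00164117,  0.00141685,  0.00710668,  0.00064204,
       -0.00330902,  0.00139255]), 'joint_torque': array([-3.56250443e-02, -4.60451388e+01, -1.83134068e+00, -1.98433292e+01,
        6.05766385e-03,  2.67717682e-03,  3.25814355e-03]), 'eef_pos': array([ 0.4536501 , -0.22426034,  0.10695396]), 'tool_rot': array([0.00130473, 0.8616785 , 0.50745212, 0.00089757]), 'contact_force': array([-0.29568272,  0.19561879,  0.42325722]), 'torque': array([ 0.08095352,  0.00017368, -0.02929275]), 'grasp_force': 0.0, 'gripper_width': -0.0023537216770399693}
```

View pics/p1.png

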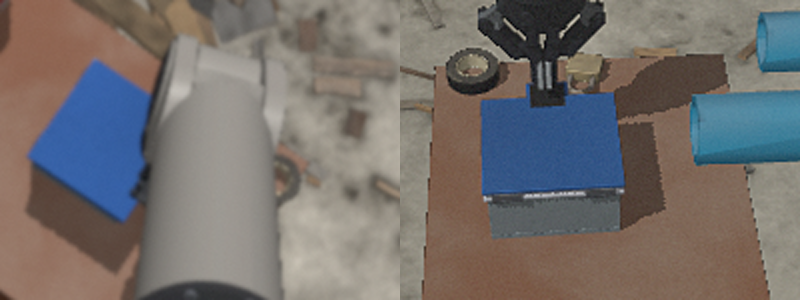

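The picture shows the shut fingers just above the black pad (side crop about 545,85), with the lid still closed. I'll press now.

{"fn": "drive_tool", "kwargs": {
  "commands": [
    {"hand": 0,"translation": [0,0,-8],"angular": [0,0,0]},
    {"hand": 0,"translation": [0,0,-14],"angular": [0,0,0]},
    {"hand": 0,"translation": [0,0,-18],"angular": [0,0,0]},
    {"hand": 0,"translation": [0,0,-20],"angular": [0,0,0]},
    {"hand": 0,"translation": [0,0,-22],"angular": [0,0,0]},
    {"hand": 0,"translation": [0,0,-24],"angular": [0,0,0]},
    {"hand": 0,"translation": [0,0,-24],"angular": [0,0,0]}
  ]
}}

```text
t: 3.62
eef_pos: [0.4521, -0.2242, 0.0817]
tool_rot: [0.0, 0.862, 0.507, -0.001]
contact_force: [-3.6, 0.3, 9.7]
gripper_width: 0.001
grasp_force: 4.9
```

{"fn": "drive_tool", "kwargs": {
  "commands": [
    {"hand": 0,"translation": [0,0,-2],"angular": [0,0,0]},
    {"hand": 0,"translation": [0,0,-4],"angular": [0,0,0]},
    {"hand": 0,"translation": [0,0,-4],"angular": [0,0,0]}
  ]
}}

```text
t: 4.0
eef_pos: [0.4525, -0.2244, 0.0807]
tool_rot: [0.001, 0.862, 0.507, -0.001]
contact_force: [-13.9, 3.8, 44.8]
gripper_width: 0.001
grasp_force: 22.3
```

Run:
```python
from h import *
H=np.array([.512,-.117,.062]); u=np.array([.485,.875,0]); p0=bot.get_obs(); print(p0["eef_pos"],p0["contact_force"])
# TCP path shifts relative to start at theta=-0.06, contact radius 133->122
def tcp(th,r): return H+u*(-r*np.cos(th)+.013*np.sin(th)+.011)+np.array([0,0,r*np.sin(th)+.013*np.cos(th)+.014])
b=tcp(-.06,.133); print(b)
for i,th in enumerate(np.arange(0,1.51,.06)):
    print(round(th,2),np.round((tcp(th,.133-.011*min(th,1))-b)*1000))
```

```text
[ 0.45249789 -0.22443065  0.08069897] [-13.9404111    3.84383116  44.83465546]
[ 0.452568   -0.22422268  0.08100139]
0.0 [0. 0. 8.]
0.06 [ 1.  2. 16.]
0.12 [ 2.  4. 24.]
0.18 [ 3.  6. 31.]
0.24 [ 5.  9. 39.]
0.3 [ 7. 12. 46.]
0.36 [ 8. 15. 53.]
0.42 [10. 19. 59.]
0.48 [13. 23. 66.]
0.54 [15. 27. 71.]
0.6 [18. 32. 77.]
0.66 [20. 37. 82.]
0.72 [23. 42. 87.]
0.78 [26. 47. 92.]
0.84 [29. 53. 96.]
0.9 [ 33.  59. 100.]
0.96 [ 36.  65. 103.]
1.02 [ 39.  71. 106.]
1.08 [ 42.  77. 109.]
1.14 [ 46.  83. 111.]
1.2 [ 49.  89. 113.]
1.26 [ 53.  95. 115.]
1.32 [ 56. 101. 116.]
1.38 [ 60. 108. 117.]
1.44 [ 63. 114. 118.]
1.5 [ 67. 121. 118.]
```

{"fn": "drive_tool", "kwargs": {
  "commands": [
    {"hand": 0,"translation": [0,0,3],"angular": [0,0,0]},
    {"hand": 0,"translation": [0,0,6],"angular": [0,0,0]},
    {"hand": 0,"translation": [0,0,10],"angular": [0,0,0]},
    {"hand": 0,"translation": [1,1,14],"angular": [0,0,0]},
    {"hand": 0,"translation": [1,2,18],"angular": [0,0,0]},
    {"hand": 0,"translation": [2,3,22],"angular": [0,0,0]},
    {"hand": 0,"translation": [2,4,26],"angular": [0,0,0]}
  ]
}}

```text
t: 4.88
eef_pos: [0.4551, -0.2198, 0.1037]
tool_rot: [0.0, 0.862, 0.508, 0.0]
contact_force: [-0.5, -2.6, 4.9]
gripper_width: -0.0
grasp_force: 1.9
```

{"fn": "drive_tool", "kwargs": {
  "commands": [
    {"hand": 0,"translation": [1,2,7],"angular": [0,0,0]},
    {"hand": 0,"translation": [3,5,15],"angular": [0,0,0]},
    {"hand": 0,"translation": [5,8,22],"angular": [0,0,0]},
    {"hand": 0,"translation": [6,11,29],"angular": [0,0,0]},
    {"hand": 0,"translation": [8,15,35],"angular": [0,0,0]},
    {"hand": 0,"translation": [11,19,42],"angular": [0,0,0]},
    {"hand": 0,"translation": [13,23,47],"angular": [0,0,0]},
    {"hand": 0,"translation": [16,28,53],"angular": [0,0,0]},
    {"hand": 0,"translation": [18,33,58],"angular": [0,0,0]},
    {"hand": 0,"translation": [21,38,63],"angular": [0,0,0]}
  ]
}}

```text
t: 6.12
eef_pos: [0.4757, -0.1811, 0.1666]
tool_rot: [-0.0, 0.862, 0.508, 0.0]
contact_force: [0.8, -0.2, 2.6]
gripper_width: -0.006
grasp_force: 1.1
```

Run:
```python
from h import *
print(bot.get_obs()["eef_pos"],bot.get_obs()["contact_force"])
b=bot.read_camera("side")[90:290,220:420]
cv2.imwrite("pics/p2.png",cv2.resize(b,(600,600),interpolation=cv2.INTER_CUBIC)[:,:,::-1])
```

```text
[ 0.4757147  -0.18113981  0.16659788] [ 0.79253997 -0.1586971   2.63537726]
```

View pics/p2.png

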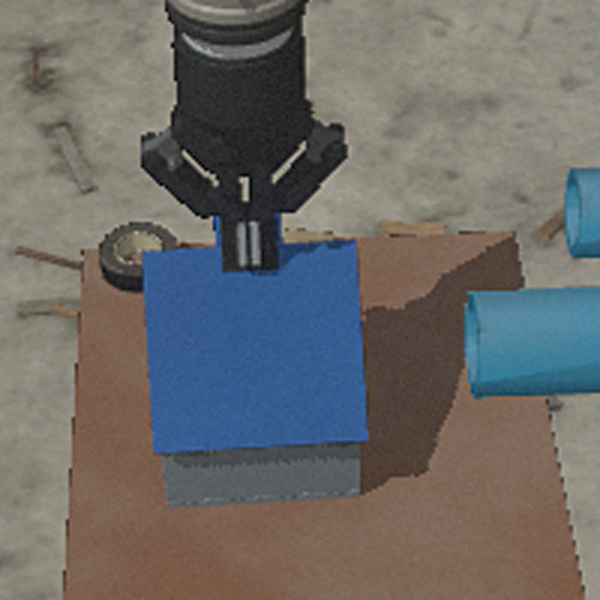

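The finger rests on the lid, which is about half up (tab near 245,245), so the lid is following. I'll keep letting it up.

{"fn": "drive_tool", "kwargs": {
  "commands": [
    {"hand": 0,"translation": [3,5,5],"angular": [0,0,0]},
    {"hand": 0,"translation": [6,11,9],"angular": [0,0,0]},
    {"hand": 0,"translation": [10,17,13],"angular": [0,0,0]},
    {"hand": 0,"translation": [13,23,16],"angular": [0,0,0]},
    {"hand": 0,"translation": [16,29,19],"angular": [0,0,0]},
    {"hand": 0,"translation": [19,35,22],"angular": [0,0,0]},
    {"hand": 0,"translation": [23,41,24],"angular": [0,0,0]},
    {"hand": 0,"translation": [26,47,26],"angular": [0,0,0]},
    {"hand": 0,"translation": [30,53,28],"angular": [0,0,0]},
    {"hand": 0,"translation": [33,59,29],"angular": [0,0,0]},
    {"hand": 0,"translation": [37,66,30],"angular": [0,0,0]},
    {"hand": 0,"translation": [40,72,31],"angular": [0,0,0]}
  ]
}}

```text
t: 7.68
eef_pos: [0.5157, -0.1092, 0.1973]
tool_rot: [-0.0, 0.862, 0.508, -0.0]
contact_force: [0.1, -0.0, 0.5]
gripper_width: 0.001
grasp_force: 0.1
```

{"fn": "drive_tool", "kwargs": {
  "commands": [
    {"hand": 0,"translation": [5,9,0],"angular": [0,0,0]},
    {"hand": 0,"translation": [10,18,0],"angular": [0,0,0]},
    {"hand": 0,"translation": [15,27,0],"angular": [0,0,0]},
    {"hand": 0,"translation": [15,27,30],"angular": [0,0,0]},
    {"hand": 0,"translation": [15,27,65],"angular": [0,0,0]},
    {"hand": 0,"translation": [15,27,80],"angular": [0,0,0]}
  ]
}}

```text
t: 8.43
eef_pos: [0.5315, -0.0823, 0.2791]
tool_rot: [0.001, 0.862, 0.508, 0.001]
contact_force: [0.1, -0.2, -0.3]
gripper_width: -0.002
grasp_force: 0.0
```

Run:
```python
from h import *
print(bot.get_obs()["eef_pos"],bot.get_obs()["contact_force"])
b=bot.read_camera("side")[90:290,220:420]
cv2.imwrite("pics/p3.png",cv2.resize(b,(600,600),interpolation=cv2.INTER_CUBIC)[:,:,::-1])
```

```text
[ 0.53152468 -0.08229921  0.27912733] [ 0.13636689 -0.16642336 -0.30893456]
```

View pics/p3.png

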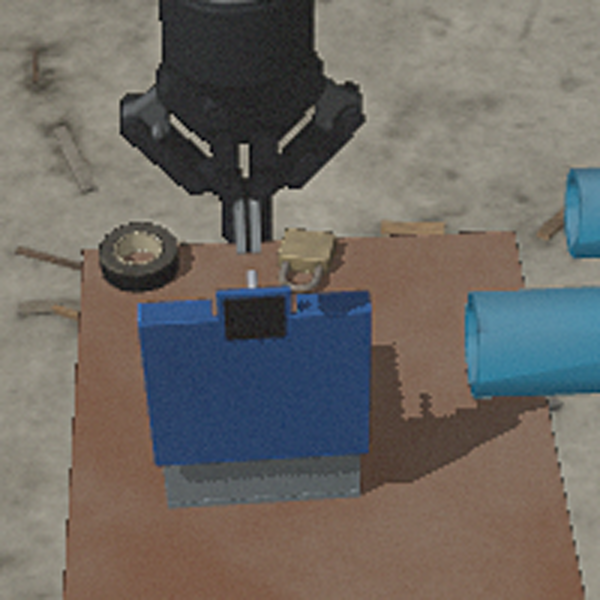

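The lid is upright (pad at 255,315) and the padlock is untouched at (305,255). Next is the padlock.

{"fn": "drive_tool", "kwargs": {
  "commands": [
    {"hand": 0.4,"translation": [-15,-20,0],"angular": [0,0,-0.02]},
    {"hand": 0.8,"translation": [-45,-57,0],"angular": [0,0,-0.06]},
    {"hand": 0.8,"translation": [-75,-95,0],"angular": [0,0,-0.1]},
    {"hand": 0.8,"translation": [-106,-134,0],"angular": [0,0,-0.14]},
    {"hand": 0.8,"translation": [-137,-173,0],"angular": [0,0,-0.18]},
    {"hand": 0.8,"translation": [-163,-207,-20],"angular": [0,0,-0.21]},
    {"hand": 0.8,"translation": [-176,-223,-70],"angular": [0,0,-0.218]},
    {"hand": 0.8,"translation": [-176,-223,-120],"angular": [0,0,-0.218]},
    {"hand": 0.8,"translation": [-176,-223,-170],"angular": [0,0,-0.218]},
    {"hand": 0.8,"translation": [-176,-223,-200],"angular": [0,0,-0.218]},
    {"hand": 0.8,"translation": [-176,-223,-209],"angular": [0,0,-0.218]},
    {"hand": 0.8,"translation": [-176,-223,-209],"angular": [0,0,-0.218]}
  ]
}}

```text
t: 9.98
eef_pos: [0.3535, -0.3057, 0.068]
tool_rot: [-0.001, 0.912, 0.41, -0.001]
contact_force: [0.1, 0.9, 0.3]
gripper_width: 0.796
grasp_force: 0.0
```

Run:
```python
from h import *
print(bot.get_obs()["eef_pos"],bot.get_obs()["tool_rot"])
b=bot.read_camera("side")[120:220,260:390]; a=bot.read_camera("top")[220:320,400:530]
print([ (r["score"],r["position"],at_z("side",r["position"],.014)) for r in bot.find_in("side","padlock")])
cv2.imwrite("pics/p4.png",np.hstack([cv2.resize(x,(400,308),interpolation=cv2.INTER_CUBIC) for x in(a,b)])[:,:,::-1])
```

```text
[ 0.35349462 -0.30574988  0.06796621] [-6.09842212e-04  9.11875601e-01  4.10465864e-01 -5.38638118e-04]
[(0.62, [323.7, 172.2], array([ 0.35306573, -0.30208286,  0.014     ]))]
```

View pics/p4.png

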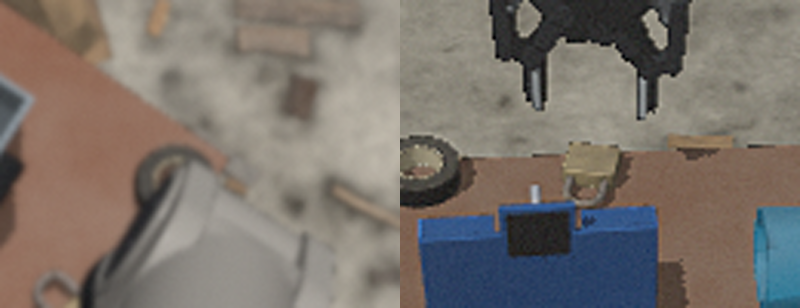

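The open fingers straddle the padlock (side crop 590,165), so I'll lower and grip.

{"fn": "drive_tool", "kwargs": {
  "commands": [
    {"hand": 0.8,"translation": [2,0,-20],"angular": [0,0,0]},
    {"hand": 0.8,"translation": [2,0,-38],"angular": [0,0,0]},
    {"hand": 0.8,"translation": [2,0,-48],"angular": [0,0,0]},
    {"hand": 0.8,"translation": [2,0,-53],"angular": [0,0,0]},
    {"hand": 0.8,"translation": [2,0,-53],"angular": [0,0,0]},
    {"hand": 0.3,"translation": [2,0,-53],"angular": [0,0,0]},
    {"hand": 0.3,"translation": [2,0,-53],"angular": [0,0,0]},
    {"hand": 0.3,"translation": [2,0,-53],"angular": [0,0,0]},
    {"hand": 0.3,"translation": [2,0,-53],"angular": [0,0,0]},
    {"hand": 0.3,"translation": [2,0,-53],"angular": [0,0,0]},
    {"hand": 0.3,"translation": [2,0,-53],"angular": [0,0,0]}
  ],
  "force": 50
}}

```text
t: 11.5
eef_pos: [0.3567, -0.3059, 0.016]
tool_rot: [0.0, 0.912, 0.411, 0.0]
contact_force: [-1.2, 0.4, 5.6]
gripper_width: 0.45
grasp_force: 50.4
```

{"fn": "drive_tool", "kwargs": {
  "commands": [
    {"hand": 0.3,"translation": [0,0,10],"angular": [0,0,0]},
    {"hand": 0.3,"translation": [0,0,45],"angular": [0,0,0]},
    {"hand": 0.3,"translation": [0,0,90],"angular": [0,0,0]},
    {"hand": 0.3,"translation": [0,0,125],"angular": [0,0,0.02]},
    {"hand": 0.3,"translation": [15,15,135],"angular": [0,0,0.05]},
    {"hand": 0.3,"translation": [40,41,135],"angular": [0,0,0.1]},
    {"hand": 0.3,"translation": [68,69,135],"angular": [0,0,0.15]},
    {"hand": 0.3,"translation": [96,98,135],"angular": [0,0,0.2]},
    {"hand": 0.3,"translation": [112,114,135],"angular": [0,0,0.218]},
    {"hand": 0.3,"translation": [117,119,135],"angular": [0,0,0.218]},
    {"hand": 0.3,"translation": [117,119,135],"angular": [0,0,0.218]}
  ]
}}

```text
t: 12.88
eef_pos: [0.4728, -0.1871, 0.1499]
tool_rot: [-0.0, 0.862, 0.507, -0.001]
contact_force: [-0.1, -1.2, -1.8]
gripper_width: 0.453
grasp_force: 51.0
```

Run:
```python
from h import *
o=bot.get_obs();print(o["eef_pos"],o["tool_rot"],o["gripper_width"])
b=bot.read_camera("side")[90:290,200:400]; a=bot.read_camera("top")[190:340,320:470]
cv2.imwrite("pics/p5.png",np.hstack([cv2.resize(x,(400,400),interpolation=cv2.INTER_CUBIC) for x in(a,b)])[:,:,::-1])
```

```text
[ 0.47283806 -0.1870971   0.14992019] [-2.51210498e-04  8.61796509e-01  5.07253791e-01 -5.52001020e-04] 0.4533442961756167
```

View pics/p5.png

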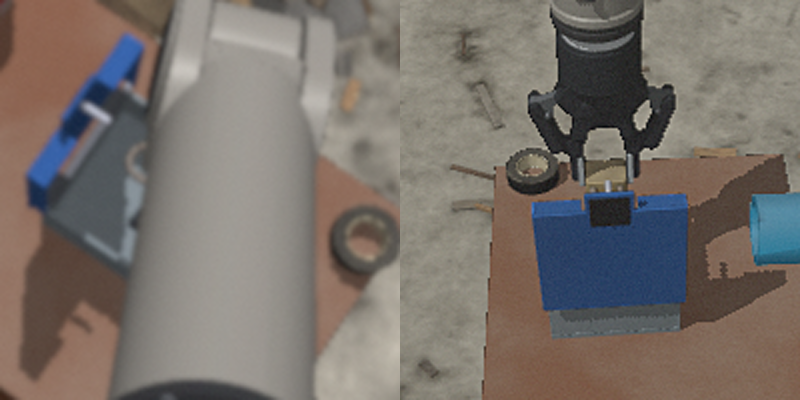

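Held level over the box, shackle towards the hinge; the lid is upright with a small hook near its top. I'll shift a little away from the lid and lower.

{"fn": "drive_tool", "kwargs": {
  "commands": [
    {"hand": 0.3,"translation": [-2,-4,-10],"angular": [0,0,0]},
    {"hand": 0.3,"translation": [-2,-4,-30],"angular": [0,0,0]},
    {"hand": 0.3,"translation": [-2,-4,-50],"angular": [0,0,0]},
    {"hand": 0.3,"translation": [-2,-4,-70],"angular": [0,0,0]},
    {"hand": 0.3,"translation": [-2,-4,-88],"angular": [0,0,0]},
    {"hand": 0.3,"translation": [-2,-4,-102],"angular": [0,0,0]},
    {"hand": 0.3,"translation": [-2,-4,-114],"angular": [0,0,0]},
    {"hand": 0.3,"translation": [-2,-4,-120],"angular": [0,0,0]},
    {"hand": 0.3,"translation": [-2,-4,-124],"angular": [0,0,0]},
    {"hand": 0.3,"translation": [-2,-4,-127],"angular": [0,0,0]},
    {"hand": 0.3,"translation": [-2,-4,-128],"angular": [0,0,0]},
    {"hand": 0.3,"translation": [-2,-4,-128],"angular": [0,0,0]}
  ]
}}

```text
t: 14.48
eef_pos: [0.4717, -0.1907, 0.0225]
tool_rot: [0.0, 0.862, 0.508, 0.0]
contact_force: [-0.4, 0.4, -2.7]
gripper_width: 0.453
grasp_force: 51.0
```

{"fn": "drive_tool", "kwargs": {
  "commands": [
    {"hand": 0.3,"translation": [0,0,-1],"angular": [0,0,0]},
    {"hand": 0.3,"translation": [0,0,-2],"angular": [0,0,0]},
    {"hand": 0.3,"translation": [0,0,-2],"angular": [0,0,0]}
  ]
}}

```text
t: 14.85
eef_pos: [0.4717, -0.1907, 0.021]
tool_rot: [0.0, 0.862, 0.508, 0.0]
contact_force: [-1.9, 1.2, 7.6]
gripper_width: 0.448
grasp_force: 52.0
```

Seated on the floor; release gently, then rise.

{"fn": "drive_tool", "kwargs": {
  "commands": [
    {"hand": 0.52,"translation": [0,0,0],"angular": [0,0,0]},
    {"hand": 0.58,"translation": [0,0,0],"angular": [0,0,0]},
    {"hand": 0.65,"translation": [0,0,0],"angular": [0,0,0]},
    {"hand": 0.65,"translation": [0,0,0],"angular": [0,0,0]},
    {"hand": 0.65,"translation": [0,0,10],"angular": [0,0,0]},
    {"hand": 0.65,"translation": [0,0,35],"angular": [0,0,0]},
    {"hand": 0.65,"translation": [0,0,70],"angular": [0,0,0]},
    {"hand": 0.65,"translation": [-5,-9,115],"angular": [0,0,0]},
    {"hand": 0.65,"translation": [-25,-45,160],"angular": [0,0,0]},
    {"hand": 0.65,"translation": [-50,-90,190],"angular": [0,0,0]},
    {"hand": 0.65,"translation": [-75,-140,200],"angular": [0,0,0]},
    {"hand": 0.65,"translation": [-75,-190,200],"angular": [0,0,0]}
  ]
}}

```text
t: 16.35
eef_pos: [0.3954, -0.3836, 0.2231]
tool_rot: [0.002, 0.862, 0.507, 0.0]
contact_force: [1.5, -0.0, 1.2]
gripper_width: 0.655
grasp_force: 0.0
```

{"fn": "drive_tool", "kwargs": {
  "commands": [
    {"hand": 0.65,"translation": [-30,-50,0],"angular": [0,0,0]},
    {"hand": 0.65,"translation": [-50,-90,0],"angular": [0,0,0]},
    {"hand": 0.65,"translation": [-50,-100,0],"angular": [0,0,0]},
    {"hand": 0.65,"translation": [-50,-100,0],"angular": [0,0,0]}
  ]
}}

```text
t: 16.85
eef_pos: [0.3471, -0.4811, 0.2209]
tool_rot: [0.001, 0.862, 0.507, 0.0]
contact_force: [0.2, 0.7, -0.2]
gripper_width: 0.654
grasp_force: 0.0
```

Run:
```python
from h import *
o=bot.get_obs();print(o["eef_pos"],o["contact_force"])
b=bot.read_camera("side")[90:290,200:400]; a=bot.read_camera("top")[190:340,320:470]
print([(r["score"],at_z("top",r["position"],.018)) for r in bot.find_in("top","padlock")][:2])
cv2.imwrite("pics/p6.png",np.hstack([cv2.resize(x,(400,400),interpolation=cv2.INTER_CUBIC) for x in(a,b)])[:,:,::-1])
```

```text
[ 0.34706097 -0.48106704  0.22088232] [ 0.20258789  0.69431105 -0.22696829]
[(0.8, array([ 0.47295874, -0.18317459,  0.018     ]))]
```

View pics/p6.png

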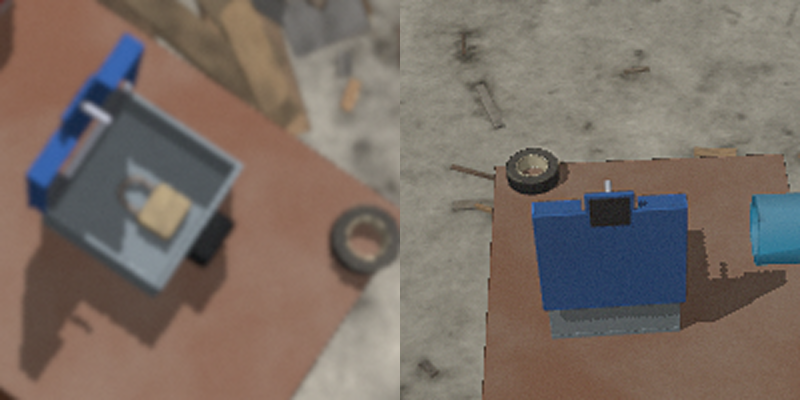

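The padlock lies flat on the box floor (top crop 155,205), the lid is upright, and the tape has not moved.

```bash
python3 -c "
from station import bot
print(bot.hand_in())"
```

```text
the job is handed in; nothing more can be done
None
```

The job is handed in at about 17 s on the robot's clock: the latch was pressed open and the lid let up under the finger, and the last pictures show it standing open with the padlock flat on the box floor; the hand-in call gave no verdict.

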